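# Hook a hot food pan out from under the warming shelf

### The job

The lidded food pan under the wire shelf is too hot to touch: pick up the hook tool, catch the pan's wire handle with it, lift the pan's near edge over the tray's front lip and drag the pan straight out onto the open bench, until no part of it is under the shelf any more. Keep the pan from tipping more than about 20 degrees, touch it with nothing but the hook tool, and leave the jar, the can and the herb pot where they are. Then unhook, and leave the tool lying on the bench, let go, clear of the pan, which stands flat.

Things in the scene. Friction and masses are not known exactly. Their poses are not given: they have to be found in the camera images.
- station: Fixed warming station: dark steel tray (400 mm wide along y, floor 4 mm above the bench) under an open wire shelf. Origin on the bench at its centre; x points inwards, from the open front to the back, so the pan comes out along -x; z up. Shelf from x = -110 to +130 mm, underside 186, top 195 mm above the bench; 12 mm posts at x = -106 and +126, y = -205 and +205 mm.
- station_lip (a point): Middle of the top of the tray's front lip, at x = -76 mm in the station's frame (same axes). The lip is 12 mm thick and runs the full width; its top is 14 mm above the bench, 10 mm above the tray floor. Pulled level, the pan catches on it.
- pan: Closed steel food pan, a box 108 (x) by 176 (y) mm, 68 mm high with its fixed lid; rim 120 by 188 mm, 60 to 66 mm up. Mass 0.4 to 0.65 kg. Stands on the tray. Origin at the centre of its underside, z up; its -x side is the near side and faces the station's front within 0.2 rad. A hinged wire handle is on that side.
- pan_hinge (a point): Middle of the wire handle's hinge line (along y), x = -66, z = 60 mm in the pan's frame. The handle is an arch of 6 mm wire, 90 mm wide, its peak in the middle 65 mm from the hinge. It swings from upright to 0.75 rad outwards (-x), rubs slightly and stays where left: 0.1 to 0.65 rad at the start, not measured: look or feel for it.
- pan_near_edge (a point): Middle of the bottom edge of the pan's near long side (x = -54, y = 0, z = 0 mm in the pan's frame, same axes).
- hook_tool: Hook tool, 0.15 kg: black handle 110 (x) by 18 (y) by 30 (z) mm standing on its narrow underside, and a 7 mm steel rod from its front end (+x). Origin at the centre of the handle's underside; x along the rod, z up. Balances 30 mm ahead of the origin. At the start the rod points into the station within about 0.7 rad.
- hook_bend (a point): Where the rod's centre line bends: x = 205, z = 15 mm in the tool's frame (same axes). From here an up-turned tip rises at right angles, its end 22 mm above this point. With this point 78 to 82 mm above the pan's underside and at mid width, the hook passes under the arch and over the lid at any angle of the handle.
- jar: Glass jar, 44 mm diameter, 80 mm tall, standing on the tray beside the pan (it and the can swap sides). Origin at the centre of its underside. Bystander.
- can: Tin can, 44 mm diameter, 85 mm tall, standing on the tray at the other side of the pan. Origin at the centre of its underside. Bystander.
- herb_pot: Terracotta pot with a herb, 104 mm diameter, 140 mm tall, on the open bench at the far side. Origin at the centre of its underside. Bystander.
Things that resemble listed ones, but are neither listed nor needed, are in the scene too. Of the things that look like the pan, the largest one is meant.

How it is judged (in metres and radians):
On the way, in this order (a step that is already met when the one before it is completed fails the run):
1. the hook tool, held, has caught the pan's handle and raised the pan's near edge clear of the lip's height (contact force between hook_tool and pan above 0.3 N and contact force between the fingers and hook_tool above 1 N and height (world z) of pan_near_edge above 0.015 m), for 0.1 s.
2. the hook tool has dragged the pan's near edge out past the lip (contact force between hook_tool and pan above 0.3 N and x of pan_near_edge in the frame of station below -0.09 m), for 0.1 s.
At the end, for the whole second after the job is handed in: Pan flat and at rest on the bench straight before the station: centre 166 to 400 mm in front of the station's centre (nothing under the shelf), within 120 mm sideways. Hook tool on the bench, let go, at rest, not touching the pan (x of pan in the frame of station between -0.4 and -0.166 m and y of pan in the frame of station between -0.12 and 0.12 m and height (world z) of pan below 0.006 m and angle between pan's own z axis and vertical below 0.05 rad and linear speed of each of pan, hook_tool below 0.02 m/s and height (world z) of hook_tool between -0.02 and 0.03 m and contact force between hook_tool and pan below 0.1 N and contact force between the fingers and hook_tool below 0.1 N).
It fails at once if the gripper or arm touches the hot pan (contact force between any of the fingers, the arm and pan above 0.3 N).
It fails at once if the pan tips more than 0.42 rad (24 degrees) (angle between pan's own z axis and vertical above 0.42 rad).
It fails at once if the jar is knocked or pushed away (more than 40 mm) (distance of jar from where it was at the start of the episode above 0.04 m).
It fails at once if the can is knocked or pushed away (more than 40 mm) (distance of can from where it was at the start of the episode above 0.04 m).
It fails at once if the herb pot is knocked or pushed away (more than 40 mm) (distance of herb_pot from where it was at the start of the episode above 0.04 m).
It also fails if it takes over 72 s, if anything falls off the work surface, if the arm or the gripper's body presses on something with over 40 N, if the wrist force passes 120 N, or if a joint passes its speed limit or range.

### The arm

A 6-joint arm with a two-finger parallel gripper is mounted at the origin on the work surface. World frame = base frame: x ahead of the robot, y to its left, z up, the work surface at z = 0. Lengths are in mm, angles in rad, forces in N, time in s.
With the tool pointing down it reaches from about 425 to 950 mm from the base axis. Payload 14.7 kg.
Tool frame: the origin (TCP) lies on the centre line of the jaws, within the pads' length; the fingertips stand 19 mm ahead of it and the grasp point (between the pads) is the TCP (tip_extent is the distance from the TCP to the fingertips, in mm); y points along the fingers, z is the direction in which the jaws open and shut, and the axes are right-handed (so a half turn about y gives the same grasp; the last joint's range is limited). The gripper opens to 85 mm and grips with 20 to 120 N. Pads are 22 mm wide; open, the fingers measure 114 mm over their backs; the gripper's body (76 mm by 85 mm) begins 54 mm behind the grasp point. The pads swing forward as they close: fully open they stand 13 mm farther back than shut.
Start: joints at [1.18, 0.48, 1.596, -0, 1.065, -0.047], TCP at [219.069, 611.965, 219.397] pointing down, gripper open.
Joint ranges: [-2.75, 2.75], [-0.82, 2.05], [0.23, 2.67], [-1.56, 4.7], [0.09, 2.69], [-2.92, 2.92]. Speed limits (rad/s): [1.89, 1.89, 2.39, 3.01, 3.01, 3.01].

### API

Orientations are given as a 3x3 rotation matrix whose columns are the frame's x, y, z axes.
In Python, from rig import observe, get_image, calibration, hand_in, tip_extent gives the robot as it stands.
- The arm moves only by the shell command python3 -m creep 'ROWS' [FORCE]. ROWS is a JSON object of lists of equal length, an entry for each row: "twist": the turn, a rotation vector about the tool's x, y, z normalised to -1 to 1, where 1 is 90 degrees, a list of three; "delta_pos": the shift along the tool's x, y, z normalised to -1 to 1, where 1 is 300 mm, a list of three; "claw": the closure in counts, from 0 (fully open) to 255 (shut). In form: {"twist": [[rx, ry, rz], ...], "delta_pos": [[dx, dy, dz], ...], "claw": [claw, ...]}. A call has 1 to 12 rows; each row shifts and turns the commanded pose from where the row before left it, along the tool's axes as they then stand; what a row does not reach is not made up. A row lasts 1/10 s, in which the tool goes at most 50 mm and 8.59 degrees, less where a joint would pass 70% of its speed; a pose out of reach is approached as far as the arm can. A call with a number of a shift or a turn outside -1 to 1 is refused whole. A call with a gripper value outside its range is refused whole. The fingers move at their own pace and stop on an object; FORCE is the grip in N (left out, the last holds). Time passes only in rows, so rows that do not move let the fingers close. It gives the time, the measured TCP pose, the force and the opening at its end, in the units of the state.
- observe(): the state, without advancing time (a new reading comes with each control period).
- get_image(name): name is "scene" or "top" or "wrist"; returns (picture, depth): 420x560x3 uint8, red, green, blue; 420x560 float32, mm along the optical axis (not along the pixel's ray), 0 where there is no reading.
- calibration(name): a dict with "intrinsics" (3x3 intrinsics, pixels), "world_to_cam" (4x4, takes a point from world to camera coordinates); the wrist camera has in their place "T_tool_cam" (4x4, takes a point from camera to tool coordinates, whose origin is the TCP and whose axes are the tool frame's). Camera axes: x right, y up, looking along -z (the intrinsics and any distortion apply to the point x, -y, -z); pixel columns grow to the right and rows downward; lengths in mm; the calibration is good to about 2 mm. A picture is of the moment at which its call begins: read the wrist's pose just before it. calibration takes no time and is no camera call.
- hand_in(): hands the job in, once; it reports no verdict.
The state is a dict: "t": time; "qpos": joint angles; "joint_velocities": joint speeds; "joint_torque": joint torques, N m; "ee_pos": TCP position; "ee_rot": TCP orientation; "wrist_force": force on the tool from outside, world axes, zero at the start; "torque": the same for the moment, N m; "width": finger opening in mm.
Only numpy, scipy, OpenCV 4.12 (cv2) and the standard library are available. Lean on these libraries where they do the work, as an engineer would, in place of code of your own. Each camera call takes 0.05 s, during which the arm holds its last target. There are 200 camera calls.

## Working session

There is one attempt and no reset: what is moved stays moved. The work goes in short steps, Python scripts to look and compute and a shell command to move; the robot and the scene stay as the last step left them, time stands still between calls to the robot, and variables do not carry over. Pictures are saved under pics/ and viewed, about 8 in all and at most 12, crops included, and the job is handed in when it is done.

```bash
ls; mkdir -p pics
python3 - <<'E'
from rig import *
import cv2,numpy as np
np.set_printoptions(precision=3,suppress=True)
s=observe();print(s['t'],s['ee_pos'],s['ee_rot'],s['width'],tip_extent)
for n in('scene','top'):
    im,d=get_image(n);cv2.imwrite(f'pics/{n}0.png',im[:,:,::-1]);np.save(f'pics/{n}0.npy',d)
    print(n,calibration(n))
print(calibration('wrist'))
E
```

```text
pics
0.0 [218.906 611.563 218.767] [[ 0.941 -0.     0.337]
 [-0.337 -0.001  0.941]
 [-0.    -1.    -0.001]] 85.46321977049794 19.0
scene {'intrinsics': array([[393.256,   0.   , 275.828],
       [  0.   , 393.256, 210.348],
       [  0.   ,   0.   ,   1.   ]]), 'world_to_cam': array([[   -0.788,     0.616,     0.003,   464.902],
       [   -0.358,    -0.463,     0.811,    98.528],
       [    0.501,     0.638,     0.585, -1268.49 ],
       [    0.   ,     0.   ,     0.   ,     1.   ]])}
top {'intrinsics': array([[381.042,   0.   , 284.248],
       [  0.   , 381.042, 212.409],
       [  0.   ,   0.   ,   1.   ]]), 'world_to_cam': array([[  -0.003,   -1.   ,   -0.005,  -31.743],
       [   0.996,   -0.003,    0.091, -517.584],
       [  -0.091,   -0.005,    0.996, -770.392],
       [   0.   ,    0.   ,    0.   ,    1.   ]])}
{'intrinsics': array([[314.086,   0.   , 280.048],
       [  0.   , 314.086, 210.597],
       [  0.   ,   0.   ,   1.   ]]), 'T_tool_cam': array([[   0.   ,   -0.954,   -0.3  ,  -77.376],
       [   0.   ,    0.3  ,   -0.954, -153.926],
       [   1.   ,    0.   ,    0.   ,    0.114],
       [   0.   ,    0.   ,    0.   ,    1.   ]])}
```

View pics/scene0.png

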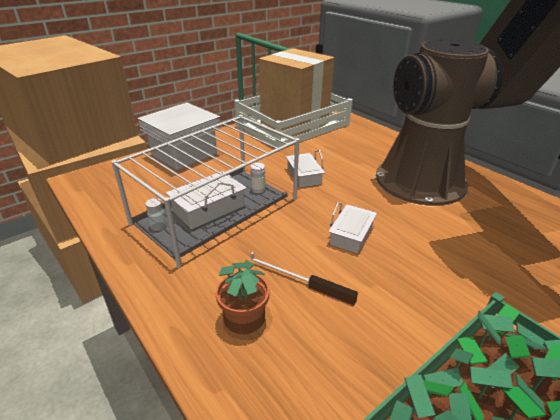

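View pics/top0.png

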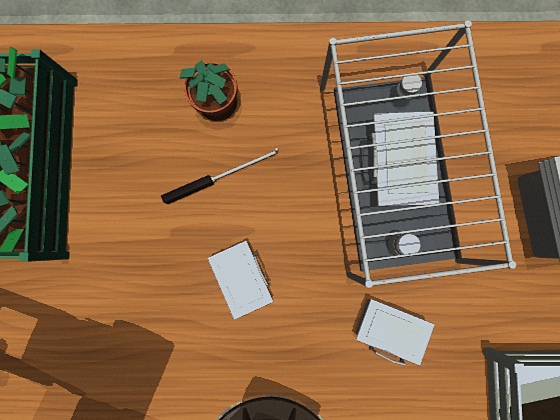

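```bash
cat > h.py <<'E'
from rig import *
import cv2,numpy as np
np.set_printoptions(precision=3,suppress=True)
def cloud(d,n=None,pose=None):
    c=calibration(n);K=c['intrinsics'];v,u=np.indices(d.shape)
    p=np.stack([(u-K[0,2])/K[0,0]*d,-(v-K[1,2])/K[1,1]*d,-d],-1)
    if n=='wrist':
        T=np.eye(4);T[:3,:3]=pose['ee_rot'];T[:3,3]=pose['ee_pos'];T=T@c['T_tool_cam']
    else: T=np.linalg.inv(c['world_to_cam'])
    return p@T[:3,:3].T+T[:3,3]
def proj(P,n,pose=None):
    c=calibration(n);K=c['intrinsics']
    if n=='wrist':
        T=np.eye(4);T[:3,:3]=pose['ee_rot'];T[:3,3]=pose['ee_pos'];W=np.linalg.inv(T@c['T_tool_cam'])
    else: W=c['world_to_cam']
    q=np.atleast_2d(P)@W[:3,:3].T+W[:3,3]
    return np.stack([K[0,0]*q[:,0]/-q[:,2]+K[0,2],K[1,1]*-q[:,1]/-q[:,2]+K[1,2]],-1)
def rect(P): return cv2.minAreaRect(P[:,:2].astype(np.float32))
E
python3 - <<'E'
from h import *
P=cloud(np.load('pics/top0.npy'),'top');im=cv2.imread('pics/top0.png')
def win(u0,u1,v0,v1,z0,z1,name,f=None):
    Q=P[v0:v1,u0:u1].reshape(-1,3);C=im[v0:v1,u0:u1].reshape(-1,3)
    m=(Q[:,2]>z0)&(Q[:,2]<z1)
    if f: m&=f(C)
    Q=Q[m];r=rect(Q);print(name,len(Q),'c',np.r_[r[0]],'size',np.r_[r[1]],'ang',r[2],'medz',np.median(Q[:,2]));print(cv2.boxPoints(r).round(0).tolist());return Q
win(315,530,10,300,175,215,'shelf')
win(365,445,100,215,64,78,'panlid')
win(395,430,65,100,78,100,'far cyl')
win(390,425,228,262,78,100,'near cyl')
win(175,250,50,130,40,160,'pot')
dark=lambda C:C.max(1)<70
win(150,225,165,215,18,45,'handle',dark)
Q=win(205,285,140,190,8,50,'rod')
for uv in[(277,150),(277,151),(276,152),(274,153),(240,167),(213,179),(163,198)]:print(uv,P[uv[1],uv[0]])
for (n,u0,u1,v0,v1) in (('tool',150,300,130,220),('st',320,520,10,300)):
    pass
a=cv2.resize(im[60:270,325,None] if 0 else im[90:220,330:450],None,fx=4,fy=4,interpolation=cv2.INTER_CUBIC)
cv2.imwrite('pics/c1.png',a)
E
```

```text
shelf 7349 c [ 605.201 -257.819] size [421.583 244.384] ang 7.22459077835083 medz 194.76039717097535
[[381.0, -163.0], [411.0, -406.0], [830.0, -353.0], [799.0, -110.0]]
panlid 5035 c [ 621.217 -269.556] size [188.268 131.431] ang 1.3141789436340332 medz 71.93244218677773
[[526.0, -206.0], [529.0, -337.0], [717.0, -333.0], [714.0, -202.0]]
far cyl 309 c [ 766.645 -286.47 ] size [35.012 39.841] ang 8.133280754089355 medz 84.94983567339546
[[746.0, -269.0], [752.0, -309.0], [787.0, -304.0], [781.0, -264.0]]
near cyl 391 c [ 452.092 -268.913] size [37.02  42.539] ang 8.442373275756836 medz 89.39114030766768
[[431.0, -251.0], [437.0, -293.0], [474.0, -287.0], [467.0, -245.0]]
pot 2398 c [758.777 110.266] size [100.45  102.529] ang 50.601661682128906 medz 94.21230458891637
[[687.0, 104.0], [767.0, 39.0], [830.0, 117.0], [751.0, 182.0]]
handle 496 c [567.654 170.594] size [ 18.678 109.295] ang 23.6314754486084 medz 29.929049628508437
[[537.0, 217.0], [581.0, 117.0], [598.0, 124.0], [554.0, 224.0]]
rod 335 c [615.529  59.373] size [ 17.777 172.874] ang 23.36985969543457 medz 18.932607849523038
[[573.0, 135.0], [642.0, -23.0], [658.0, -16.0], [589.0, 142.0]]
(277, 150) [647.284 -18.49   34.235]
(277, 151) [646.011 -18.408  30.903]
(276, 152) [645.849 -16.104  23.152]
(274, 153) [644.572 -11.763  19.72 ]
(240, 167) [614.847  60.35   18.848]
(213, 179) [588.906 116.843  21.046]
(163, 198) [547.613 218.211  30.795]
```

View pics/c1.png

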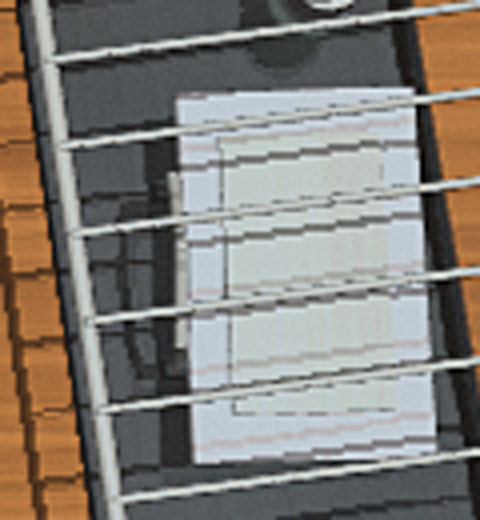

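Candidates for the pan in the top view: (407,160), under the shelf with a 188 mm rim; small pan (240,280); small pan (397,330). The description picks the one under the shelf, and the crop confirms it, with its near side and handle facing left (+y). The hook tool runs from (163,198) to (277,150). Reaching for it now.

```bash
python3 -m creep '{"twist":[[0,0.0865,0],[0,0.0865,0],[0,0.0865,0],[0,0.0865,0],[0,0.0865,0],[0,0.0865,0],[0,0,0],[0,0,0],[0,0,0],[0,0,0],[0,0,0],[0,0,0]],"delta_pos":[[0,0,0],[0,0,0],[0,0,0],[0,0,0],[0,0,0],[0,0,0],[0.15,0,0.04],[0.15,0,0.04],[0.15,0,0.04],[0.15,0,0.04],[0.15,0,0.04],[0.15,0,0.04]],"claw":[0,0,0,0,0,0,0,0,0,0,0,0]}' 60
python3 -m creep '{"twist":[[0,0,0],[0,0,0],[0,0,0],[0,0,0],[0,0,0],[0,0,0]],"delta_pos":[[0.15,0.04,0.04],[0.15,0.04,0.04],[0.15,0.04,0.04],[0.15,0.04,0.04],[0.15,0.04,0.04],[0.1,0.04,0.04]],"claw":[0,0,0,0,0,0]}'
python3 - <<'E'
from h import *
s=observe();R=np.array(s['ee_rot']);print(s['t'],s['ee_pos']);print(R)
im,d=get_image('wrist');cv2.imwrite('pics/w1.png',im[:,:,::-1]);np.save('pics/w1.npy',d)
P=cloud(d,'wrist',s)
m=(P[...,2]>22)&(P[...,2]<36)&(im.max(2)<75)&(d>0)&(abs(P[...,0]-568)<80)&(abs(P[...,1]-170)<80)
Q=P[m];r=rect(Q);print(len(Q),r,np.median(Q[:,2]),cv2.boxPoints(r).tolist())
E
```

```text
t: 1.3
ee_pos: [393.8, 391.7, 219.3]
ee_rot: [[0.4, -0.0, 0.916], [-0.916, -0.0, 0.4], [0.0, -1.0, -0.0]]
wrist_force: [0.7, 1.8, 0.4]
width: 85.6
t: 1.9
ee_pos: [562.3, 185.8, 146.7]
ee_rot: [[0.399, -0.0, 0.917], [-0.917, -0.0, 0.399], [0.0, -1.0, -0.0]]
wrist_force: [-0.7, 1.3, -0.7]
width: 85.5
1.9 [562.337 185.82  146.714]
[[ 0.399 -0.     0.917]
 [-0.917 -0.     0.399]
 [ 0.    -1.    -0.   ]]
2111 ((566.7205200195312, 174.0261688232422), (17.194795608520508, 108.21578216552734), 23.52808952331543) 29.297084657143728 [[537.2380981445312, 220.20370483398438], [580.4376831054688, 120.9844970703125], [596.2029418945312, 127.8486328125], [553.0033569335938, 227.06784057617188]]
```

```bash
python3 -m creep '{"twist":[[0,0,0],[0,0,0],[0,0,0],[0,0,0],[0,0,0],[0,0,0],[0,0,0],[0,0,0],[0,0,0],[0,0,0],[0,0,0],[0,0,0]],"delta_pos":[[0.0815,0,-0.002],[0.0815,0,-0.001],[0,0.1,0],[0,0.1,0],[0,0.1,0],[0,0.08,0],[0,0.035,0],[0,0,0],[0,0,0],[0,0,0],[0,0,0],[0,0,0]],"claw":[0,0,0,0,0,0,0,0,255,255,255,255]}' 110
python3 -m creep '{"twist":[[0,0,0],[0,0,0],[0,0,0],[0,0,0],[0,0,0],[0,0,0],[0,0,0],[0,0,0]],"delta_pos":[[0,0,0],[0,0,0],[0,0,0],[0,-0.05,0],[0,-0.05,0],[0,-0.05,0],[0,-0.05,0],[0,0,0]],"claw":[255,255,255,255,255,255,255,255]}'
```

```text
t: 3.15
ee_pos: [580.4, 143.4, 23.7]
ee_rot: [[0.4, 0.001, 0.916], [-0.916, 0.0, 0.4], [0.0, -1.0, 0.001]]
wrist_force: [0.8, -0.6, -0.2]
width: 28.0
t: 3.95
ee_pos: [581.5, 143.6, 85.8]
ee_rot: [[0.4, 0.004, 0.916], [-0.916, 0.001, 0.4], [0.001, -1.0, 0.004]]
wrist_force: [0.2, 0.1, -0.2]
width: -0.2
```

The width reads −0.2, so the grasp missed. I'll look.

Run:
```python
from h import *
s=observe();print(s['t'],s['ee_pos'],s['width'])
im,d=get_image('wrist');cv2.imwrite('pics/w2.png',im[:,:,::-1])
im2,d2=get_image('top');cv2.imwrite('pics/t2.png',im2[:,:,::-1])
cv2.imwrite('pics/v2.png',np.hstack([cv2.resize(im,(400,300)),cv2.resize(im2[100:310,100:380],(400,300))])[:,:,::-1])
```

```text
3.95 [581.469 143.607  85.848] -0.20530183454032977
```

View pics/v2.png

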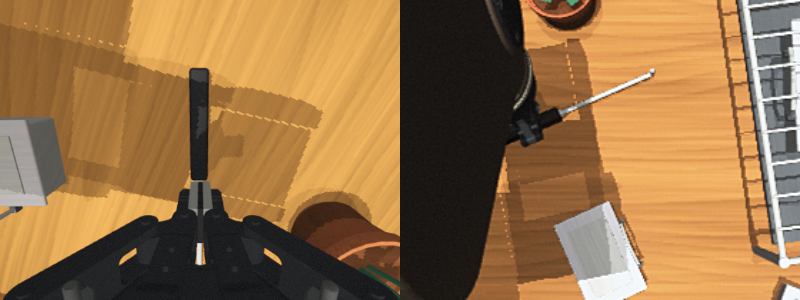

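Run:
```python
from h import *
s=observe();print(s['ee_pos'],s['width'])
im,d=get_image('wrist');P=cloud(d,'wrist',s)
for v in range(90,260,14): print(v,im[v,280],P[v,280].round(1), P[v,290].round(1))
m=(P[...,2]>15)&(P[...,2]<130)&(im.max(2)<75)&(d>0)
m[:, :260]=0;m[:,300:]=0;m[252:]=0
Q=P[m];r=rect(Q);print(len(Q),r,np.percentile(Q[:,2],[5,50,95]))
it,dt=get_image('top');T=cloud(dt,'top')
for u,v in[(277,150),(270,154),(256,160),(230,172),(222,176)]:print(u,v,it[v,u],T[v,u])
```

```text
[580.256 143.366  83.665] 0.32022627004661186
90 [236 179  94] [543.1 227.5  -1.3] [549.7 230.4  -2.2]
104 [65 64 64] [547.1 218.2  29. ] [552.9 220.7  30.4]
118 [36 38 36] [550.5 210.5  29.6] [556.3 213.   29.8]
132 [36 38 38] [554.  202.5  28.5] [559.8 205.1  29.9]
146 [37 35 35] [557.5 194.4  28.9] [563.5 197.   29.2]
160 [36 30 32] [561.1 186.1  29.5] [567.3 188.6  28.9]
174 [60 58 57] [564.9 177.4  28.9] [571.  180.2  29.8]
188 [59 59 57] [568.6 168.9  30.4] [574.8 171.6  30.4]
202 [37 37 36] [572.6 159.8  30.3] [579.  162.4  29.5]
216 [34 34 29] [576.6 150.7  30.8] [583.  153.3  30.2]
230 [35 31 35] [580.9 140.7  29.5] [587.5 143.4  29. ]
244 [25 28 28] [585.3 130.7  29.2] [592.  133.4  28.7]
258 [22 26 25] [575.1 153.7 103.2] [579.4 155.7 103.5]
3961 ((566.5286865234375, 174.04324340820312), (17.347389221191406, 106.13703918457031), 23.462852478027344) [27.855 29.283 30.46 ]
277 150 [180 180 176] [646.803 -18.535  36.094]
270 154 [247 254 253] [643.076  -3.16   17.164]
256 160 [253 255 255] [445.505 -37.291 813.965]
230 172 [119 122 119] [604.421  81.634  17.636]
222 176 [157 160 160] [595.745  98.379  18.402]
```

```bash
python3 -m creep '{"twist":[[0,0,0],[0,0,0],[0,0,0],[0,0,0],[0,0,0],[0,0,0],[0,0,0],[0,0,0],[0,0,0],[0,0,0]],"delta_pos":[[0,0,0],[0,0,0],[0,0,0],[0,0,0],[0,0,0],[0,0.05,0],[0,0.05,0],[0,0.05,0],[0,0.055,0],[0,0,0]],"claw":[0,0,0,0,0,0,0,0,0,0]}'
python3 -m creep '{"twist":[[0,0,0],[0,0,0],[0,0,0],[0,0,0],[0,0,0],[0,0,0],[0,0,0],[0,0,0]],"delta_pos":[[0,0,0],[0,0,0],[0,0,0],[0,0,0],[0,0,0],[0,0,0],[0,0,0],[0,0,0]],"claw":[255,255,255,255,255,255,255,255]}' 110
```

```text
t: 5.15
ee_pos: [577.9, 142.9, 18.4]
ee_rot: [[0.4, -0.004, 0.916], [-0.916, -0.001, 0.4], [-0.001, -1.0, -0.004]]
wrist_force: [-0.6, -0.2, -0.4]
width: 85.3
t: 5.95
ee_pos: [579.9, 143.3, 21.4]
ee_rot: [[0.4, 0.0, 0.916], [-0.916, 0.0, 0.4], [0.0, -1.0, 0.0]]
wrist_force: [0.2, -0.3, -0.9]
width: 0.0
```

Run:
```python
from h import *
s=observe();print(s['t'],s['ee_pos'],s['width'])
im,d=get_image('wrist');P=cloud(d,'wrist',s)
i3,_=get_image('scene')
a=cv2.resize(im[120:420,130:430],(400,400));b=cv2.resize(i3[220:320,260:360],(400,400),interpolation=cv2.INTER_CUBIC)
cv2.imwrite('pics/v3.png',np.hstack([a,b])[:,:,::-1])
for v in range(150,400,14): print(v,im[v,280],P[v,280].round(1))
print('tcp pix',proj(np.array(s['ee_pos']),'wrist',s))
```

```text
5.95 [579.939 143.302  21.445] 0.03926867155874399
150 [41 40 39] [555.3 198.6  30. ]
164 [34 36 33] [557.8 192.7  30.1]
178 [32 35 31] [560.6 186.4  28.7]
192 [33 28 31] [563.2 180.3  29.4]
206 [37 35 38] [565.8 174.3  30.9]
220 [35 37 35] [568.9 167.4  29.6]
234 [38 32 33] [571.8 160.7  29.8]
248 [33 31 33] [574.9 153.6  29.4]
262 [34 34 31] [574.9 153.6  45. ]
276 [23 23 27] [574.7 154.   58.8]
290 [20 23 23] [574.5 154.4  70.1]
304 [53 51 53] [576.9 148.8  70.3]
318 [48 46 47] [579.6 142.8  69.9]
332 [43 47 43] [581.8 137.7  71.3]
346 [167 164 157] [602.7  89.8  18.6]
360 [191 188 180] [606.9  80.2  18.5]
374 [36 37 40] [575.4 152.4 108.2]
388 [31 38 38] [574.8 153.8 114.2]
tcp pix [[280.968 261.3  ]]
```

View pics/v3.png

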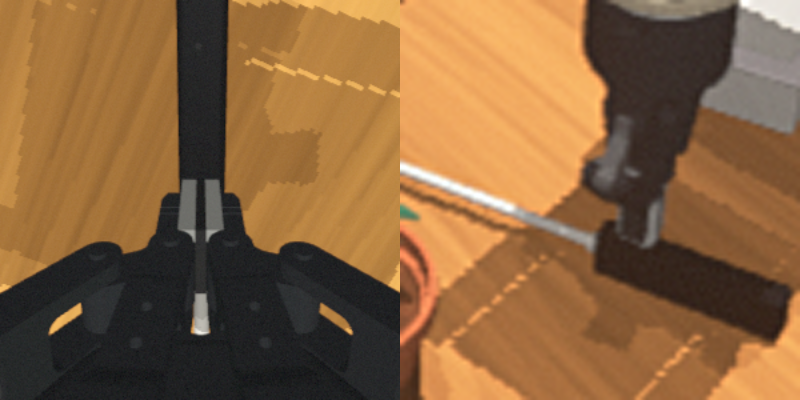

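The fingers seem to end above the handle, higher than the stated tip extent gives. I'll measure the tips' actual height with the scene camera's depth.

```bash
python3 -m creep '{"twist":[[0,0,0],[0,0,0],[0,0,0]],"delta_pos":[[0,-0.1,0],[0,-0.1,0],[0,0,0]],"claw":[255,255,255]}'
python3 - <<'E'
from h import *
s=observe();p=np.array(s['ee_pos']);R=np.array(s['ee_rot']);print(s['t'],p,s['width'])
for n in('scene','wrist'):
    im,d=get_image(n);P=cloud(d,n,s);L=(P-p)@R
    m=(d>0)&(abs(L[...,0])<16)&(abs(L[...,2])<25)&(L[...,1]<38)&(L[...,1]>-60)
    print(n,m.sum(),'max tool-y (tips)',np.sort(L[m][:,1])[-12:]);
    h=np.histogram(L[m][:,1],bins=np.arange(-60,45,5));print(np.c_[h[1][:-1],h[0]].T)
    if n=='scene':
        v,u=np.where(m);print(u.min(),u.max(),v.min(),v.max()); print(proj(p,n,s),proj(p+R[:,1]*19,n))
        uc,vc=proj(p,n)[0].astype(int);cv2.imwrite('pics/v4.png',cv2.resize(im[vc-40:vc+40,uc-40:uc+40],(480,480),interpolation=cv2.INTER_CUBIC)[:,:,::-1])
E
```

```text
t: 6.35
ee_pos: [582.1, 143.7, 84.8]
ee_rot: [[0.4, 0.005, 0.916], [-0.916, 0.001, 0.4], [0.001, -1.0, 0.005]]
wrist_force: [-0.4, 0.5, -0.2]
width: 0.1
6.35 [582.098 143.747  84.845] 0.1427473028174917
scene 146 max tool-y (tips) [-17.046 -16.864 -16.691 -15.122 -14.541 -14.277 -13.963 -13.366 -13.131
 -13.119 -12.043 -11.329]
[[-60 -55 -50 -45 -40 -35 -30 -25 -20 -15 -10  -5   0   5  10  15  20  25
   30  35]
 [ 19   5   4  14  21  25  22  16  12   8   0   0   0   0   0   0   0   0
    0   0]]
315 332 235 260
[[320.529 261.063]] [[319.887 267.575]]
wrist 4186 max tool-y (tips) [-14.646 -14.605 -14.527 -14.469 -14.449 -14.284 -14.208 -14.101 -13.666
 -13.629 -13.566 -13.141]
[[ -60  -55  -50  -45  -40  -35  -30  -25  -20  -15  -10   -5    0    5
    10   15   20   25   30   35]
 [1348  376  637  328  386  345  309  277  163   17    0    0    0    0
     0    0    0    0    0    0]]
```

View pics/v4.png

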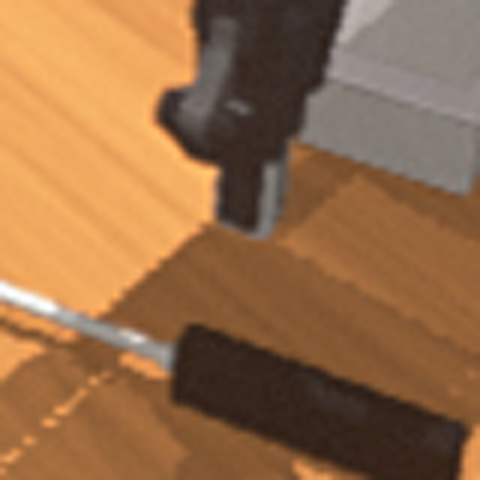

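Both cameras agree that the shut fingertips stand 13 mm behind the reported TCP, where the brief says 19 mm ahead. The real grasp point is therefore about 32 mm short of the reported TCP. I'll go that much deeper, in steps, watching the force.

```bash
python3 -m creep '{"twist":[[0,0,0],[0,0,0],[0,0,0],[0,0,0],[0,0,0],[0,0,0],[0,0,0],[0,0,0],[0,0,0],[0,0,0],[0,0,0],[0,0,0]],"delta_pos":[[0,0,0],[0,0,0],[0,0,0],[0,0,0],[0,0,0],[0,0.05,0],[0,0.05,0],[0,0.05,0],[0,0.05,0],[0,0.05,0],[0,0.025,0],[0,0.02,0]],"claw":[0,0,0,0,0,0,0,0,0,0,0,0]}'
python3 -m creep '{"twist":[[0,0,0],[0,0,0]],"delta_pos":[[0,0.016,0],[0,0,0]],"claw":[0,0]}'
python3 -m creep '{"twist":[[0,0,0],[0,0,0],[0,0,0],[0,0,0],[0,0,0],[0,0,0],[0,0,0],[0,0,0]],"delta_pos":[[0,0,0],[0,0,0],[0,0,0],[0,0,0],[0,0,0],[0,0,0],[0,0,0],[0,0,0]],"claw":[255,255,255,255,255,255,255,255]}' 110
```

```text
t: 7.65
ee_pos: [579.6, 143.2, -8.2]
ee_rot: [[0.4, -0.001, 0.916], [-0.916, -0.0, 0.4], [-0.0, -1.0, -0.001]]
wrist_force: [-1.0, 0.3, 0.3]
width: 85.5
t: 7.85
ee_pos: [579.8, 143.3, -12.3]
ee_rot: [[0.4, -0.0, 0.916], [-0.916, -0.0, 0.4], [-0.0, -1.0, -0.0]]
wrist_force: [-0.3, -0.1, 0.6]
width: 85.5
t: 8.65
ee_pos: [580.1, 143.4, -11.4]
ee_rot: [[0.4, 0.001, 0.916], [-0.916, 0.0, 0.4], [0.0, -1.0, 0.001]]
wrist_force: [-0.5, -1.0, 8.4]
width: 16.1
```

```bash
python3 -m creep '{"twist":[[0,0,0],[0,0,0],[0,0,0],[0,0,0],[0,0,0],[0,0,0],[0,0.067,0],[0,0.067,0],[0,0.067,0],[0,0,0],[0,0,0],[0,0,0]],"delta_pos":[[0,-0.03,0],[0,-0.05,0],[0,-0.05,0],[0,-0.05,0],[0,-0.05,0],[0,-0.02,0],[0,0,0],[0,0,0],[0,0,0],[0.135,0,0.008],[0.135,0,0.008],[0,0,0]],"claw":[255,255,255,255,255,255,255,255,255,255,255,255]}'
python3 - <<'E'
from h import *
s=observe();p=np.array(s['ee_pos']);R=np.array(s['ee_rot']);print(s['t'],p,s['width'],s['wrist_force'])
for n in('top','scene','wrist'):
    im,d=get_image(n);cv2.imwrite(f'pics/{n}5.png',im[:,:,::-1]);np.save(f'pics/{n}5.npy',d)
    P=cloud(d,n,s);L=(P-p)@R
    m=(d>0)&(L[...,0]>40)&(L[...,0]<200)&(abs(L[...,2])<25)&(L[...,1]>-70)&(L[...,1]<0)
    Q=L[m];o=np.argsort(Q[:,0]);print(n,len(Q))
    if len(Q):
        for a in np.arange(40,200,10):
            k=(Q[:,0]>=a)&(Q[:,0]<a+10)
            if k.any():print(a,k.sum(),np.median(Q[k],0),'top',Q[k][:,1].min())
        print('end',Q[o[-5:]])
c=[cv2.resize(cv2.imread('pics/wrist5.png'),(400,300)),cv2.resize(cv2.imread('pics/top5.png')[60:270,200:480],(400,300))]
cv2.imwrite('pics/v5.png',np.hstack(c))
# pan lid refit
im=cv2.imread('pics/top0.png');P=cloud(np.load('pics/top0.npy'),'top')
m=np.zeros(im.shape[:2],bool);m[100:215,365:445]=1
m&=(P[...,2]>68)&(P[...,2]<77)
Q=P[m]
# fit edges: robust by columns
pts=[]
for x in np.arange(535,706,6):
    k=abs(Q[:,0]-x)<3
    if k.sum()>10: pts.append((x,Q[k][:,1].max(),Q[k][:,1].min()))
pts=np.array(pts);print(pts.round(0).tolist())
E
```

```text
t: 9.85
ee_pos: [593.1, 59.4, 63.3]
ee_rot: [[0.093, 0.0, 0.996], [-0.996, -0.001, 0.093], [0.001, -1.0, 0.0]]
wrist_force: [0.8, 1.1, -1.0]
width: 15.8
9.85 [593.085  59.388  63.329] 15.825109443898821 [ 0.805  1.097 -0.974]
top 238
50 10 [ 57.342 -29.266  -1.697] top -31.142255191151648
60 19 [ 64.258 -29.6    -0.919] top -32.901750011082385
70 20 [ 75.734 -29.511  -0.433] top -32.373131159515786
80 18 [ 85.119 -30.195  -0.949] top -31.77553254392097
90 19 [ 95.124 -30.045  -0.768] top -31.047959989458466
100 18 [104.449 -30.447  -0.842] top -32.48542890411028
110 18 [114.517 -29.969  -1.217] top -31.54767103841715
120 21 [124.151 -30.387  -0.897] top -31.908903322576382
130 19 [135.519 -29.58   -0.626] top -33.84654781393034
140 18 [144.962 -29.588  -0.977] top -33.65428273145789
150 18 [155.236 -29.362  -0.698] top -32.71923646829942
160 19 [164.435 -29.608  -0.715] top -32.61946216193515
170 21 [172.754 -41.645  -1.469] top -48.65244584785641
end [[174.678 -46.419   2.67 ]
 [175.643 -31.068  -3.576]
 [176.114 -46.621  -1.356]
 [176.118 -48.12    0.209]
 [176.154 -44.778  -2.855]
[... 1055 characters left out ...]
 [541.0, -218.0, -335.0], [547.0, -217.0, -336.0], [553.0, -218.0, -336.0], [559.0, -217.0, -336.0], [565.0, -217.0, -335.0], [571.0, -205.0, -334.0], [577.0, -206.0, -335.0], [583.0, -217.0, -336.0], [589.0, -217.0, -335.0], [595.0, -217.0, -336.0], [601.0, -217.0, -334.0], [607.0, -217.0, -334.0], [613.0, -217.0, -334.0], [619.0, -217.0, -328.0], [625.0, -217.0, -334.0], [631.0, -218.0, -333.0], [637.0, -218.0, -333.0], [643.0, -218.0, -334.0], [649.0, -216.0, -334.0], [655.0, -216.0, -334.0], [661.0, -203.0, -331.0], [667.0, -203.0, -332.0], [673.0, -215.0, -332.0], [679.0, -213.0, -333.0], [685.0, -214.0, -333.0], [691.0, -213.0, -333.0], [697.0, -213.0, -332.0], [703.0, -214.0, -331.0]]
```

View pics/v5.png

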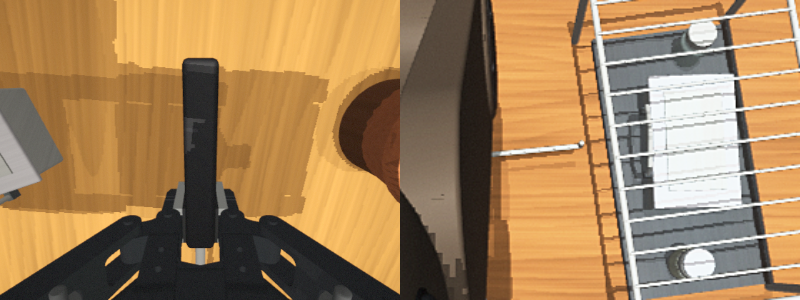

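Run:
```python
from h import *
for n,f in(('top','top0'),('scene','scene0'),('top','top5'),('scene','scene5')):
    P=cloud(np.load(f'pics/{f}.npy'),n).reshape(-1,3)
    m=(P[:,2]>76)&(P[:,2]<140)&(P[:,1]<-150)&(P[:,1]>-232)&(abs(P[:,0]-620)<60)
    Q=P[m];Q=Q[Q[:,0].argsort()];print(f,len(Q));print(Q[::max(1,len(Q)//25)].round(0).tolist())
```

```text
top0 142
[[573.0, -208.0, 79.0], [575.0, -210.0, 82.0], [577.0, -205.0, 104.0], [578.0, -204.0, 107.0], [580.0, -203.0, 105.0], [583.0, -204.0, 109.0], [586.0, -203.0, 112.0], [588.0, -203.0, 112.0], [597.0, -202.0, 118.0], [598.0, -200.0, 118.0], [601.0, -201.0, 122.0], [604.0, -199.0, 125.0], [607.0, -200.0, 122.0], [610.0, -199.0, 126.0], [612.0, -201.0, 130.0], [615.0, -202.0, 128.0], [617.0, -201.0, 132.0], [621.0, -201.0, 134.0], [624.0, -198.0, 129.0], [628.0, -200.0, 129.0], [631.0, -198.0, 125.0], [637.0, -199.0, 121.0], [642.0, -203.0, 118.0], [645.0, -199.0, 113.0], [648.0, -200.0, 117.0], [651.0, -201.0, 113.0], [655.0, -201.0, 112.0], [658.0, -202.0, 108.0], [661.0, -200.0, 107.0]]
scene0 111
[[578.0, -203.0, 88.0], [579.0, -202.0, 80.0], [581.0, -204.0, 80.0], [582.0, -202.0, 84.0], [582.0, -200.0, 95.0], [584.0, -201.0, 108.0], [591.0, -200.0, 111.0], [596.0, -200.0, 116.0], [601.0, -198.0, 116.0], [606.0, -198.0, 121.0], [611.0, -199.0, 125.0], [616.0, -197.0, 122.0], [621.0, -202.0, 127.0], [626.0, -194.0, 130.0], [630.0, -193.0, 129.0], [633.0, -198.0, 125.0], [638.
[... 929 characters left out ...]
0], [659.0, -203.0, 85.0]]
scene5 110
[[577.0, -204.0, 91.0], [579.0, -202.0, 83.0], [581.0, -204.0, 80.0], [582.0, -206.0, 89.0], [584.0, -202.0, 101.0], [585.0, -199.0, 109.0], [593.0, -197.0, 113.0], [598.0, -198.0, 115.0], [601.0, -197.0, 116.0], [607.0, -197.0, 122.0], [613.0, -196.0, 128.0], [616.0, -196.0, 126.0], [623.0, -194.0, 129.0], [626.0, -198.0, 128.0], [631.0, -197.0, 124.0], [634.0, -197.0, 120.0], [639.0, -198.0, 122.0], [642.0, -199.0, 116.0], [647.0, -196.0, 116.0], [651.0, -195.0, 113.0], [654.0, -200.0, 108.0], [660.0, -195.0, 110.0], [661.0, -200.0, 99.0], [662.0, -200.0, 96.0], [663.0, -197.0, 95.0], [664.0, -204.0, 76.0], [666.0, -204.0, 89.0], [667.0, -203.0, 78.0]]
```

```bash
python3 -m creep '{"twist":[[0,0,0],[0,0,0],[0,0,0],[0,0,0],[0,0,0],[0,0,0]],"delta_pos":[[0,0.019,0],[0.03,0,0],[0.04,0,0],[0.04,0,0],[0,0,0],[0,0,0]],"claw":[255,255,255,255,255,255]}' 118
```

```text
t: 10.6
ee_pos: [595.7, 29.6, 57.4]
ee_rot: [[0.095, 0.0, 0.996], [-0.996, 0.0, 0.095], [-0.0, -1.0, 0.0]]
wrist_force: [0.4, -0.2, -2.2]
width: 16.5
```

```bash
python3 -m creep '{"twist":[[0,0,0],[0,0,0],[0,0,0],[0,0,0],[0,0,0],[0,0,0],[0,0,0]],"delta_pos":[[0.04,0,0],[0.055,0,0],[0.055,0,0],[0.055,0,0],[0.055,0,0],[0,0,0],[0,0,0]],"claw":[255,255,255,255,255,255,255]}'
python3 -m creep '{"twist":[[0,0,0],[0,0,0],[0,0,0],[0,0,0],[0,0,0],[0,0,0]],"delta_pos":[[0,-0.03,0],[0,-0.04,0],[0,-0.03,0],[0,-0.01,0],[0,0,0],[0,0,0]],"claw":[255,255,255,255,255,255]}'
python3 - <<'E'
from h import *
s=observe();p=np.array(s['ee_pos']);R=np.array(s['ee_rot']);print(s['t'],p,s['width'],s['wrist_force'],s['torque'])
im,d=get_image('scene');cv2.imwrite('pics/v6.png',cv2.resize(im[130:270,130:330],(800,560),interpolation=cv2.INTER_CUBIC)[:,:,::-1])
print(p+R@[171.5,-26.5,1])
E
```

```text
t: 11.3
ee_pos: [603.0, -48.2, 57.3]
ee_rot: [[0.094, -0.0, 0.996], [-0.996, 0.0, 0.094], [-0.0, -1.0, -0.0]]
wrist_force: [-0.0, 0.2, -0.2]
width: 16.1
t: 11.9
ee_pos: [603.0, -47.2, 90.4]
ee_rot: [[0.096, 0.0, 0.995], [-0.995, -0.0, 0.096], [0.0, -1.0, 0.0]]
wrist_force: [0.3, 0.3, -1.5]
width: 16.4
11.9 [603.004 -47.187  90.436] 16.37316977083245 [ 0.252  0.302 -1.506] [-0.003 -0.005  0.009]
[ 620.485 -217.796  116.94 ]
```

View pics/v6.png

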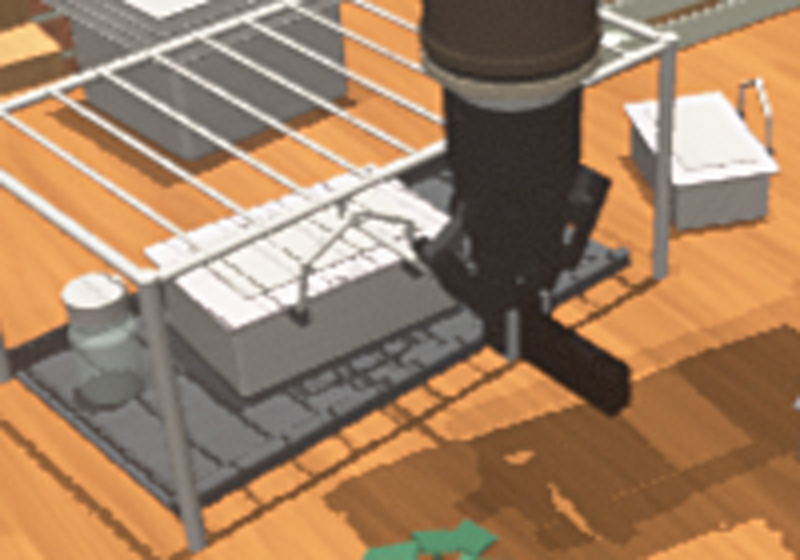

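```bash
python3 -m creep '{"twist":[[0,0,0],[0,0,0],[0,0,0],[0,0,0]],"delta_pos":[[0,-0.013,0],[0,-0.013,0],[0,-0.013,0],[0,0,0]],"claw":[255,255,255,255]}'
python3 -m creep '{"twist":[[0,0,0],[0,0,0],[0,0,0],[0,0,0],[0,0,0],[0,0,0]],"delta_pos":[[0,-0.013,0],[0,-0.013,0],[0,-0.013,0],[0,-0.013,0],[0,0,0],[0,0,0]],"claw":[255,255,255,255,255,255]}'
cat > m.py <<'E'
from h import *
import sys
# station frame, hook and pan lid estimate
o=np.array([604,-248.]);xs=np.array([.123,-.992]);ys=np.array([.992,.123])
s=observe();p=np.array(s['ee_pos']);R=np.array(s['ee_rot']);b=p+R@[171.5,-26.5,1]
print('t',round(s['t'],2),'tcp',p,'w',round(s['width'],1),'F',np.r_[s['wrist_force']],'M',np.r_[s['torque']],'bend',b)
im,d=get_image('top');P=cloud(d,'top')
a=(P[...,:2]-o);X=a@xs;Y=a@ys;Z=P[...,2]
m=(Z>60)&(Z<110)&(im.min(2)>140)&(abs(Y-20)<110)&(X>-330)&(X<120)&(np.hypot(P[...,0]-b[0],P[...,1]-b[1])>5)
n,l,st,_=cv2.connectedComponentsWithStats(cv2.morphologyEx(m.astype(np.uint8),cv2.MORPH_CLOSE,np.ones((9,9))))
k=1+np.argmax(st[1:,4]);q=m&(l==k)
A=np.c_[X[q],Y[q],np.ones(q.sum())];z=Z[q];w=np.ones(len(z),bool)
for _ in range(6):
    c=np.linalg.lstsq(A[w],z[w],rcond=None)[0];w=abs(A@c-z)<4
r=cv2.minAreaRect(np.c_[X[q],Y[q]][w].astype(np.float32))
print('lid n',w.sum(),'centre st',r[0],'size',r[1],'ang',r[2],'slope x,y',c[:2],'z@c',c@[*r[0],1])
x0=np.percentile(X[q][w],1);print('x range',x0,np.percentile(X[q][w],99))
i2,_=get_image('scene');cv2.imwrite(f'pics/m{sys.argv[1]}.png',np.hstack([cv2.resize(im[40:290,200:500],(400,333)),cv2.resize(i2[120:320,150:390],(400,333))])[:,:,::-1])
E
python3 m.py 1
```

```text
t: 12.35
ee_pos: [603.4, -47.4, 102.6]
ee_rot: [[0.096, 0.001, 0.995], [-0.995, -0.0, 0.096], [0.0, -1.0, 0.001]]
wrist_force: [0.7, 1.1, -4.7]
width: 16.2
t: 12.95
ee_pos: [603.2, -47.3, 117.9]
ee_rot: [[0.096, 0.0, 0.995], [-0.995, 0.0, 0.096], [0.0, -1.0, 0.0]]
wrist_force: [0.2, 0.5, -4.6]
width: 15.8
t 12.95 tcp [603.161 -47.304 117.856] w 15.8 F [ 0.229  0.459 -4.644] M [0.383 0.041 0.069] bend [ 620.593 -217.918  144.359]Traceback (most recent call last):
  File "m.py", line 11, in <module>
    k=1+np.argmax(st[1:,4]);q=m&(l==k)
        ~~~~~~~~~^^^^^^^^^^
    return _wrapfunc(a, 'argmax', axis=axis, out=out, **kwds)
    return bound(*args, **kwds)
ValueError: attempt to get argmax of an empty sequence
```

```bash
python3 - <<'E'
s=open('m.py').read()
s=s.replace("im,d=get_image('top');P=cloud(d,'top')","im,d=get_image('scene');P=cloud(d,'scene')")
s=s.replace("i2,_=get_image('scene');","i2=im;im,_=get_image('top');").replace("Z<110","Z<115").replace(">140",">110").replace("abs(Y-20)<110","abs(Y-15)<115")
open('m.py','w').write(s)
E
python3 m.py 1
```

```text
t 13.0 tcp [603.099 -47.313 117.738] w 15.8 F [ 0.101  0.12  -3.865] M [0.444 0.018 0.028] bend [ 620.542 -217.926  144.241]
lid n 278 centre st (32.56267166137695, 15.086990356445312) size (187.8377227783203, 116.06198120117188) ang 84.29606628417969 slope x,y [-0.066 -0.025] z@c 76.74142164750467
x range -24.084457470052765 96.32042525937003
```

View pics/m1.png

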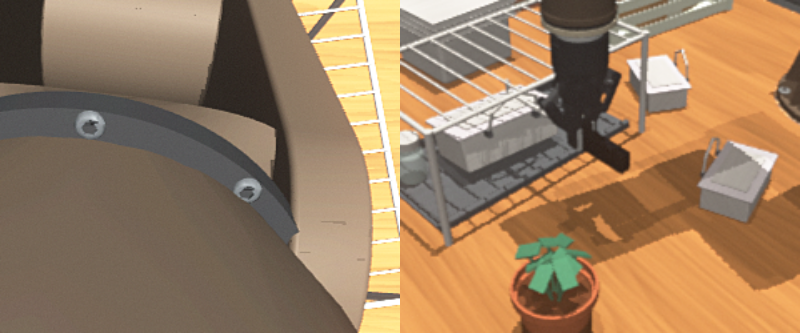

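```bash
cat >> m.py <<'E'
im,d=get_image('wrist');P=cloud(d,'wrist',s);L=(P-p)@R
m=(d>0)&(abs(L[...,2])<7)&(L[...,0]>-88)&(L[...,0]<-25)&(L[...,1]>-75)&(L[...,1]<15)&(im.max(2)<80)
k=np.polyfit(L[m][:,0],L[m][:,1],1);print('handle top slope (rear down>0 => -)',k,m.sum())
m=(d>0)&(abs(L[...,0]-172)<12)&(abs(L[...,2])<10)&(L[...,1]>-70);print('tip wrist',L[m][:5])
E
python3 -m creep '{"twist":[[0,0,0],[0,0,0],[0,0,0],[0,0,0]],"delta_pos":[[0,-0.013,0],[0,-0.013,0],[0,0,0],[0,0,0]],"claw":[255,255,255,255]}' 120
python3 m.py 2
```

```text
t: 13.5
ee_pos: [603.2, -47.3, 125.7]
ee_rot: [[0.096, 0.0, 0.995], [-0.995, -0.0, 0.096], [0.0, -1.0, 0.0]]
wrist_force: [-0.3, -0.5, -4.9]
width: 16.0
t 13.5 tcp [603.195 -47.343 125.744] w 16.0 F [-0.332 -0.5   -4.94 ] M [ 0.356  0.036 -0.038] bend [ 620.625 -217.955  152.257]
lid n 219 centre st (25.890697479248047, 15.98590087890625) size (186.78897094726562, 105.16190338134766) ang 84.92044067382812 slope x,y [-0.086  0.004] z@c 78.05139095902675
x range -27.50008941734581 81.54671287699495
handle top slope (rear down>0 => -) [  0.003 -40.912] 6543
tip wrist [[162.688 122.451  -9.263]
 [162.276 121.975  -8.182]
 [161.913 121.542   7.804]
 [163.748 123.656   8.942]
 [162.123 121.781   9.943]]
```

Run:
```python
from h import *
o=np.array([604,-248.]);xs=np.array([.123,-.992]);ys=np.array([.992,.123])
im,d=get_image('scene');P=cloud(d,'scene');a=P[...,:2]-o;X=a@xs;Y=a@ys;Z=P[...,2]
m=(d>0)&(Y>-70)&(Y<105)&(Z>2)&(Z<170)
print('top z per X');
for x in range(-60,110,10):
    k=m&(abs(X-x)<5)&(Z<125);print(x,k.sum(),np.percentile(Z[k],[2,25,50,75,98]).round(0) if k.any() else '')
print('column Y 60..100 front face')
k=m&(Y>40)&(Y<100)&(X>-60)&(X<0)
q=np.c_[X,Y,Z][0:0] if 0 else np.c_[X[k],Y[k],Z[k]]
for z in range(0,125,8):
    j=abs(q[:,2]-z)<4;print(z,j.sum(),np.median(q[j],0) if j.any() else '')
```

```text
top z per X
-60 100 [2. 3. 4. 4. 6.]
-50 125 [2. 3. 4. 4. 7.]
-40 334 [  2.   4.  39.  49. 120.]
-30 728 [ 2. 42. 55. 70. 98.]
-20 520 [ 3. 54. 74. 86. 98.]
-10 212 [ 2.  4.  5. 94. 96.]
0 127 [ 2.  4. 91. 93. 95.]
10 103 [ 3. 62. 89. 91. 92.]
20 91 [ 2. 40. 86. 87. 90.]
30 67 [ 3. 29. 59. 84. 86.]
40 31 [ 3.  5. 31. 52. 74.]
50 40 [ 2. 15. 36. 53. 80.]
60 71 [ 3. 39. 75. 77. 78.]
70 65 [ 3. 34. 72. 74. 76.]
80 54 [ 3. 66. 68. 69. 72.]
90 35 [ 3. 65. 67. 68. 69.]
100 3 [3. 4. 4. 5. 6.]
column Y 60..100 front face
0 169 [-28.825  67.324   3.239]
8 107 [-30.862  76.136   4.604]
16 0 
24 0 
32 6 [-30.723  76.283  34.634]
40 62 [-30.973  69.122  39.34 ]
48 58 [-28.887  69.675  47.311]
56 69 [-25.995  70.697  55.849]
64 62 [-23.436  72.792  64.144]
72 61 [-21.695  71.651  71.46 ]
80 50 [-20.023  73.946  78.962]
88 52 [-19.557  69.886  87.426]
96 102 [-17.429  71.284  95.325]
104 8 [-31.338  64.893 105.101]
112 5 [-34.138  64.66  112.571]
120 4 [-37.52   64.887 120.613]
```

The lid slope by bins is 0.27 rad (near edge about 33 mm), so it's lifted a bit too high. I'll lower about 8 mm and start dragging.

```bash
cat > m2.py <<'E'
from h import *
o=np.array([604,-248.]);xs=np.array([.123,-.992]);ys=np.array([.992,.123])
s=observe();p=np.array(s['ee_pos']);R=np.array(s['ee_rot']);b=p+R@[171.5,-26.5,1]
print('t',round(s['t'],2),'F',np.r_[s['wrist_force']],'bend',b,'bend st',(b[:2]-o)@xs,(b[:2]-o)@ys)
im,d=get_image('scene');P=cloud(d,'scene');a=P[...,:2]-o;X=a@xs;Y=a@ys;Z=P[...,2]
m=(d>0)&(Y>-65)&(Y<100)&(Z>50)&(Z<115)&(X>-330)&(X<120)&(np.ptp(im.astype(int),axis=2)<50)
q=np.c_[X[m],Y[m],Z[m]];T=[]
for x in range(-330,120,10):
    j=abs(q[:,0]-x)<5
    if j.sum()>12:T.append((x,j.sum(),*np.percentile(q[j][:,2],[50,75,95]).round()))
print(np.array(T).T.astype(int))
k=(d>0)&(Y>50)&(Y<100)&(X<60)&(Z>8)&(Z<115)&(np.ptp(im.astype(int),axis=2)<50)&(X>-330)
for z in range(10,110,12):
    j=k&(abs(Z-z)<6)
    if j.sum()>8:print('face z',z,j.sum(),'X',np.percentile(X[j],[5,20,50]).round())
E
python3 -m creep '{"twist":[[0,0,0],[0,0,0],[0,0,0],[0,0,0],[0,0,0],[0,0,0],[0,0,0],[0,0,0]],"delta_pos":[[0,0.013,0],[0,0.013,0],[-0.03,0,-0.001],[-0.03,0,-0.001],[-0.03,0,-0.001],[-0.03,0,-0.001],[-0.03,0,-0.001],[0,0,0]],"claw":[255,255,255,255,255,255,255,255]}'
python3 m2.py
```

```text
t: 14.5
ee_pos: [597.1, -1.3, 117.8]
ee_rot: [[0.097, -0.0, 0.995], [-0.995, 0.0, 0.097], [-0.0, -1.0, -0.0]]
wrist_force: [-0.1, -2.0, -4.4]
width: 16.1
t 14.5 F [-0.1   -1.981 -4.423] bend [ 614.71  -171.895  144.257] bend st -74.17900332070515 19.98533103176563
[[-80 -70 -60 -50 -40 -30 -20 -10   0  10  20  30  40  50]
 [ 48 390 336  98  80  68  60  65  78  74  83  53  75  24]
 [ 89  64  77  89  88  86  84  82  80  77  75  73  69  68]
 [103  81  89  90  89  87  85  82  80  78  76  74  70  68]
 [113  92  91  91  90  88  86  84  81  79  77  75  71  69]]
face z 10 73 X [-85. -84. -81.]
face z 22 12 X [-83. -80. -70.]
face z 34 67 X [-72. -71. -69.]
face z 46 77 X [-70. -69. -68.]
face z 58 76 X [-68. -66. -65.]
face z 70 145 X [-64. -63.  20.]
face z 82 231 X [-68. -58. -21.]
face z 94 115 X [-75. -65. -56.]
face z 106 9 X [-81. -80. -78.]
```

```bash
python3 -m creep '{"twist":[[0,0,0],[0,0,0],[0,0,0],[0,0,0],[0,0,0],[0,0,0],[0,0,0]],"delta_pos":[[-0.033,0,-0.001],[-0.033,0,-0.001],[-0.033,0,-0.001],[-0.033,0,-0.001],[-0.033,0,-0.001],[-0.033,0,-0.001],[0,0,0]],"claw":[255,255,255,255,255,255,255]}'
python3 m2.py
```

```text
t: 15.25
ee_pos: [589.6, 57.7, 117.7]
ee_rot: [[0.097, -0.0, 0.995], [-0.995, 0.0, 0.097], [-0.0, -1.0, -0.0]]
wrist_force: [-1.2, -1.5, -2.8]
width: 16.2
t 15.25 F [-1.168 -1.456 -2.758] bend [ 607.19  -112.945  144.206] bend st -133.5820058807446 19.776356200804642
[[-140 -130 -120 -110 -100  -90  -80  -70  -60  -50  -40  -30  -20  -10]
 [  38  297  484   93   98   72   78   84   96   91   94   77   74   52]
 [  98   59   77   90   89   87   85   83   81   78   76   74   70   68]
 [ 109   70   89   90   90   88   86   83   81   79   77   75   70   69]
 [ 114   92   92   92   91   89   86   85   83   80   78   76   71   70]]
face z 34 72 X [-132. -131. -130.]
face z 46 73 X [-130. -128. -127.]
face z 58 73 X [-127. -126. -125.]
face z 70 162 X [-124. -122.  -39.]
face z 82 249 X [-122. -107.  -78.]
face z 94 143 X [-135. -123. -115.]
face z 106 10 X [-141. -141. -138.]
```

```bash
python3 -m creep '{"twist":[[0,0,0],[0,0,0],[0,0,0],[0,0,0],[0,0,0],[0,0,0],[0,0,0],[0,0,0],[0,0,0],[0,0,0]],"delta_pos":[[-0.033,0,-0.001],[-0.033,0,-0.001],[-0.03,0,-0.001],[0,0.015,0],[0,0.02,0],[0,0.02,0],[0,0.02,0],[0,0.02,0],[0,0.025,0],[0,0,0]],"claw":[255,255,255,255,255,255,255,255,255,255]}'
python3 m2.py
```

```text
t: 16.3
ee_pos: [585.7, 84.6, 80.6]
ee_rot: [[0.096, -0.001, 0.995], [-0.995, -0.0, 0.096], [0.0, -1.0, -0.001]]
wrist_force: [-0.4, 0.4, -1.6]
width: 16.1
t 16.3 F [-0.378  0.449 -1.608] bend [603.179 -85.993 107.148] bend st -160.81225745125434 19.11201391166214
[[-190 -180 -170 -160 -150 -140 -130 -120 -110 -100  -90  -80  -70  -60]
 [  15  130  174  188  171  141  163  168  159  181  174  169  148  150]
 [ 108   94   63   66   69   71   74   75   77   79   81   83   84   85]
 [ 110  107   65   67   70   72   75   76   78   80   82   84   85   86]
 [ 112  113   66   70   72   74   76   78   79   81   84   86   87   87]]
face z 10 31 X [-156. -155. -154.]
face z 22 42 X [-158. -157. -156.]
face z 34 45 X [-160. -160. -159.]
face z 46 39 X [-178. -162. -161.]
face z 58 52 X [-180. -177. -170.]
face z 70 337 X [-170. -159. -144.]
face z 82 370 X [-120. -106.  -88.]
face z 94 15 X [-183. -182. -180.]
face z 106 9 X [-183. -183. -182.]
```

```bash
python3 -m creep '{"twist":[[0,0,0],[0,0,0],[0,0,0],[0,0,0],[0,0,0],[0,0,0],[0,0,0],[0,0,0],[0,0,0],[0,0,0]],"delta_pos":[[-0.03,0,-0.001],[-0.03,0,-0.001],[-0.03,0,-0.001],[-0.03,0,-0.001],[-0.03,0,-0.001],[-0.03,0,-0.001],[-0.03,0,-0.001],[-0.03,0,-0.001],[-0.03,0,-0.001],[0,0,0]],"claw":[255,255,255,255,255,255,255,255,255,255]}'
python3 m2.py
```

```text
t: 17.35
ee_pos: [575.5, 166.4, 81.7]
ee_rot: [[0.097, 0.0, 0.995], [-0.995, 0.0, 0.097], [-0.0, -1.0, 0.0]]
wrist_force: [0.3, -0.5, -1.9]
width: 16.1
t 17.35 F [ 0.289 -0.547 -1.864] bend [593.111  -4.215 108.177] bend st -243.17407540595855 19.183546924613292
[[-250 -240 -230 -220 -210 -200 -190 -180 -170 -160 -150 -140 -130 -120
  -110 -100  -90]
 [  35   48   19   30   69  181  185  160  174  154  154  159  141  156
   124  134   96]
 [ 110  101   85   63   63   65   66   67   67   67   67   67   67   68
    67   66   65]
 [ 112  105   90   72   65   66   67   68   68   68   68   68   68   68
    68   66   66]
 [ 115  112   97   76   67   67   68   69   69   69   69   69   69   69
    69   67   67]]
face z 10 42 X [-203. -202. -201.]
face z 22 58 X [-203. -202. -201.]
face z 34 59 X [-203. -202. -201.]
face z 46 47 X [-203. -202. -201.]
face z 58 65 X [-217. -214. -206.]
face z 70 646 X [-204. -188. -154.]
face z 82 9 X [-233. -231. -227.]
face z 94 19 X [-240. -238. -237.]
```

```bash
python3 -m creep '{"twist":[[0,0,0],[0,0,0],[0,0,0],[0,0,0],[0,0,0],[0,0,0],[0,0,0],[0,0,0]],"delta_pos":[[-0.03,0,-0.001],[-0.03,0,-0.001],[-0.03,0,-0.001],[-0.03,0,-0.001],[-0.03,0,-0.001],[-0.03,0,-0.001],[-0.03,0,-0.001],[0,0,0]],"claw":[255,255,255,255,255,255,255,255]}'
python3 m2.py
```

```text
t: 18.2
ee_pos: [567.4, 229.0, 81.7]
ee_rot: [[0.097, 0.0, 0.995], [-0.995, 0.0, 0.097], [-0.0, -1.0, 0.0]]
wrist_force: [-0.9, 0.7, -2.3]
width: 16.4
t 18.2 F [-0.949  0.699 -2.291] bend [584.998  58.411 108.193] bend st -306.29691028478396 18.838555080381475
[[-320 -310 -300 -290 -280 -270 -260 -250 -240 -230 -220 -210 -200 -190
  -180 -170 -160 -150]
 [  14   49   41   20   34  153  184  214  186  172  179  176  168  172
   167  134  161   45]
 [ 110  110   98   79   59   65   66   67   67   67   67   67   67   67
    67   66   66   65]
 [ 111  112  101   82   67   66   66   68   68   68   68   68   68   68
    68   67   66   66]
 [ 112  114  106   88   73   67   67   69   69   69   69   69   69   69
    69   69   67   67]]
face z 10 101 X [-265. -264.  -83.]
face z 22 60 X [-266. -265. -265.]
face z 34 51 X [-266. -265. -264.]
face z 46 43 X [-266. -265. -265.]
face z 58 73 X [-282. -277. -270.]
face z 70 714 X [-268. -251. -217.]
face z 82 10 X [-296. -295. -291.]
face z 94 21 X [-303. -302. -300.]
```

```bash
python3 -m creep '{"twist":[[0,0,0],[0,0,0],[0,0,0],[0,0,0],[0,0,0],[0,0,0]],"delta_pos":[[0.02,0,0],[0,0,0],[0,0.03,0],[0,0.035,0],[0,0.031,0],[0,0,0]],"claw":[255,255,255,255,255,255]}'
python3 m2.py
python3 - <<'E'
from h import *
P=cloud(np.load('pics/top0.npy'),'top').reshape(-1,3);m=(P[:,2]>10)&(P[:,1]>240)&(P[:,0]>400)&(P[:,0]<700);Q=P[m]
print('planter min y',np.percentile(Q[:,1],[0,1,5]),'max z',Q[:,2].max(), 'z near y<430',Q[Q[:,1]<430][:,2].max())
E
```

```text
t: 18.85
ee_pos: [567.0, 221.3, 51.0]
ee_rot: [[0.096, -0.003, 0.995], [-0.995, -0.001, 0.096], [0.001, -1.0, -0.003]]
wrist_force: [0.6, -0.3, -1.2]
width: 16.2
t 18.85 F [ 0.57  -0.312 -1.247] bend [584.498  50.706  77.572] bend st -298.71524853372625 17.395127916754014
[[-320 -310 -300 -290 -280 -270 -260 -250 -240 -230 -220 -210 -200 -190
  -180 -170 -160 -150]
 [  13   47   66   25   47  148  195  215  189  180  182  171  164  181
   163  139  156   50]
 [  80  107   95   80   60   65   66   67   67   67   67   67   67   67
    67   67   66   65]
 [  82  111  100   84   65   66   66   68   68   68   68   68   68   68
    68   67   66   66]
 [  82  115  105   89   70   67   67   69   69   69   69   69   69   69
    69   69   67   67]]
face z 10 107 X [-266. -264.  -83.]
face z 22 57 X [-266. -265. -264.]
face z 34 57 X [-266. -265. -265.]
face z 46 46 X [-274. -265. -265.]
face z 58 75 X [-281. -274. -270.]
face z 70 710 X [-269. -251. -217.]
face z 82 11 X [-295. -293. -290.]
face z 94 21 X [-303. -302. -300.]
planter min y [422.843 424.913 429.474] max z 176.9595073479179 z near y<430 133.3440751203093
```

```bash
python3 -m creep '{"twist":[[0,0,0],[0,0,0],[0,0,0],[0,0,0],[0,0,0],[0,0,0]],"delta_pos":[[-0.03,0,0],[-0.035,0,0],[-0.04,0,0],[-0.04,0,0],[-0.03,0,0],[0,0,0]],"claw":[255,255,255,255,255,255]}'
python3 m2.py | head -12
python3 -m creep '{"twist":[[0,0,0],[0,0,0],[0,0,0],[0,0,0],[0,0,0],[0,0,0],[0,0,0]],"delta_pos":[[0,0.04,0],[0,0.05,0],[0,0.05,0],[0,0.04,0],[0,0.015,0],[0,0.008,0],[0,0,0]],"claw":[255,255,255,255,255,255,255]}'
```

```text
t: 19.5
ee_pos: [562.9, 275.6, 53.0]
ee_rot: [[0.097, 0.0, 0.995], [-0.995, 0.0, 0.097], [-0.0, -1.0, 0.0]]
wrist_force: [-0.4, -0.0, -1.8]
width: 16.0
t 19.5 F [-0.43  -0.035 -1.848] bend [580.635 105.02   79.454] bend st -353.0695520183387 20.2430831347724
[[-310 -300 -290 -280 -270 -260 -250 -240 -230 -220 -210 -200 -190 -180
  -170 -160 -150]
 [  38   44   20   52  144  205  209  184  184  182  175  174  168  161
   139  151   50]
 [ 109   98   80   62   65   66   66   67   67   67   67   67   67   67
    67   66   65]
 [ 112  102   83   66   66   66   68   68   68   68   68   68   68   68
    68   66   66]
 [ 114  106   90   71   67   67   69   69   69   69   69   69   69   69
    69   67   67]]
face z 10 97 X [-265. -264.  -83.]
t: 20.25
ee_pos: [563.1, 273.9, -8.2]
ee_rot: [[0.096, -0.0, 0.995], [-0.995, -0.0, 0.096], [0.0, -1.0, -0.0]]
wrist_force: [0.0, -0.7, -2.0]
width: 15.9
```

```bash
python3 -m creep '{"twist":[[0,0,0],[0,0,0],[0,0,0],[0,0,0],[0,0,0],[0,0,0],[0,0,0]],"delta_pos":[[0,0.008,0],[0,0,0],[0,0,0],[0,0,0],[0,0,0],[0,0,0],[0,0,0]],"claw":[255,255,0,0,0,0,0]}' 30
python3 -m creep '{"twist":[[0,0,0],[0,0,0],[0,0,0],[0,0,0],[0,0,0],[0,0,0]],"delta_pos":[[0,-0.03,0],[0,-0.06,0],[0,-0.1,0],[0,-0.1,0],[0,-0.1,0],[0,0,0]],"claw":[0,0,0,0,0,0]}'
python3 m2.py
python3 - <<'E'
from h import *
s=observe();im,d=get_image('wrist');P=cloud(d,'wrist',s)
m=(P[...,2]>15)&(P[...,2]<60)&(im.max(2)<75)&(d>0)&(abs(P[...,0]-562)<60)&(abs(P[...,1]-305)<75)
Q=P[m];r=rect(Q);print(len(Q),r,np.median(Q[:,2]),s['width'])
i2,_=get_image('scene');cv2.imwrite('pics/v9.png',np.hstack([cv2.resize(im,(400,300)),cv2.resize(i2[60:360,100:500],(400,300))])[:,:,::-1])
E
```

```text
t: 20.95
ee_pos: [563.2, 274.0, -10.3]
ee_rot: [[0.096, 0.0, 0.995], [-0.995, 0.0, 0.096], [-0.0, -1.0, 0.0]]
wrist_force: [0.2, -0.3, -0.7]
width: 85.2
t: 21.55
ee_pos: [565.4, 275.0, 111.3]
ee_rot: [[0.096, 0.006, 0.995], [-0.995, 0.003, 0.096], [-0.002, -1.0, 0.006]]
wrist_force: [0.1, 0.2, 0.2]
width: 85.0
t 21.55 F [0.065 0.181 0.215] bend [582.695 104.315 137.502] bend st -352.1166488947396 22.20047270718847
[[-310 -300 -290 -280 -270 -260 -250 -240 -230 -220 -210 -200 -190 -180
  -170 -160 -150]
 [  36   45   23   46  143  203  216  176  178  178  175  176  165  161
   141  157   49]
 [ 110   98   80   61   65   66   67   68   67   67   67   67   68   67
    67   66   65]
 [ 113  102   85   65   66   66   68   68   68   68   68   68   68   68
    68   66   66]
 [ 115  106   91   71   67   67   69   69   69   69   69   69   70   69
    69   67   67]]
face z 10 100 X [-266. -264.  -82.]
face z 22 59 X [-266. -265. -265.]
face z 34 50 X [-266. -265. -265.]
face z 46 47 X [-266. -266. -265.]
face z 58 70 X [-282. -276. -269.]
face z 70 711 X [-269. -252. -218.]
face z 82 13 X [-296. -294. -291.]
face z 94 18 X [-302. -301. -299.]
3221 ((559.5042724609375, 306.5637512207031), (17.421417236328125, 108.3372802734375), 5.552825927734375) 29.260841416673117 84.98683000137345
```

View pics/v9.png

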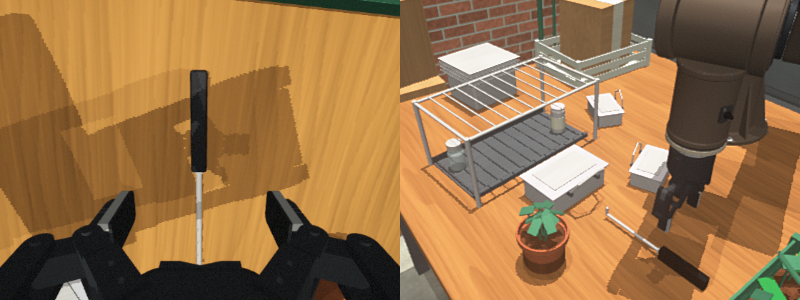

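The pan stands flat on the bench clear of the shelf. The tool lies released in front of it, and the jar, can and pot are in place.

```bash
python3 -c "from rig import *;print(hand_in())"
```

```text
the job is handed in; nothing more can be done
None
```

The job is done and handed in at about 21.6 s of the 72 s allowed; no verdict was given. The pan was hooked by its wire handle, lifted over the lip, dragged straight out and unhooked, and the tool was left on the bench.

**How it went**
- **Grasp:** The first two grasps closed on air just above the tool. Both cameras put the shut fingertips about 13 mm behind the reported tool point, although the brief says 19 mm ahead. Going about 32 mm deeper gave a firm grip.
- **Tilt:** The first lift tipped the pan about 0.27 rad. I lowered it to about 0.21 rad before dragging. It tipped about 0.19 rad the other way coming off the lip.

**Last checks**
- **Pan:** It stands flat on the bench, with its lid level to about 1 mm. Its centre is about 211 mm in front of the station's centre. Its rear rim is at about −150 mm, and the shelf's front edge is at −110 mm.
- **Tool:** It is upright on the bench with the handle top at 29 mm. The gripper is open and raised above it. The bend is about 35–45 mm beyond the pan's wire handle.
- **Bystanders:** In the last picture, the jar, can and herb pot look where they started. I did not re-measure their positions.

**Disagreement:** My first automatic lid-slope estimate during the lift read 0.09 rad; binning the depth points gave 0.27 rad. I used the larger value, which agreed with the hook's height.

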